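Lock the embossing plate under its swing arm

ROBOT

A 6-joint arm with a two-finger parallel gripper is mounted at the origin on the work surface. World frame = base frame: x ahead of the robot, y to its left, z up, the work surface at z = 0. Lengths are in m, angles in rad, forces in N, time in s.
With the tool pointing down it reaches from about 0.375 to 0.9 m from the base axis. Payload 3.1 kg.
Tool frame: the origin (TCP) lies at the very end of the fingers, on their centre line; the grasp point (between the pads) lies 19 mm behind it; z points along the fingers, y is the line along which they close (so a half turn about z gives the same grasp; the last joint's range is limited). The gripper opens to 85 mm and grips with 20 to 120 N. Pads are 22 mm wide; open, the fingers measure 114 mm over their backs; the gripper's body (76 mm by 85 mm) begins 54 mm behind the grasp point. The pads swing forward as they close: fully open they stand 13 mm farther back than shut.
Start: joints at [-1.446, 0.527, 1.433, -0, 1.181, -0.178], TCP at [0.186, -0.597, 0.231] pointing down, gripper open.
Joint ranges: [-3.08, 3.08], [-0.75, 2.2], [0.22, 2.44], [-1.43, 4.57], [0, 2.65], [-2.85, 2.85]. Speed limits (rad/s): [2.79, 2.79, 3.14, 3.14, 3.14, 3.14].

INTERFACE

Orientations are given as a unit quaternion [x, y, z, w].
In Python, from station import manip gives the robot as it stands.
- The arm moves only by the shell command python3 -m handwheel 'ROWS' [FORCE]. ROWS is JSON, a list of rows, each a list of 7 numbers: the shift along the world's x, y, z in mm, then the turn, a rotation vector about the world's x, y, z in degrees, then the opening, from 0 (shut) to 1 (fully open). A call has exactly 10 rows; each row shifts and turns the commanded pose from where the row before left it; what a row does not reach is not made up. A row lasts 1/8 s, in which the tool goes at most 62.5 mm and 10.7 degrees, less where a joint would pass 70% of its speed; a pose out of reach is approached as far as the arm can. A call is refused whole if a number of a shift passes 62.5 or a number of a turn 10.7, either way. A call with a gripper value outside its range is refused whole. The fingers move at their own pace and stop on an object; FORCE is the grip in N (left out, the last holds). Time passes only in rows, so rows that do not move let the fingers close, or fill a call up. It gives the time, the measured TCP pose, the force, the opening and the grip force at its end, in the units of the state.
- manip.sense(): the state, without advancing time (a new reading comes with each control period).
- manip.snapshot(name): name is "scene" or "top" or "wrist"; returns the picture (384x512x3 uint8, red, green, blue); there is no depth.
- manip.get_calibration(name): a dict with "K" (3x3 intrinsics, pixels), "rvec" (rotation vector, rad) and "tvec" (3), from world to camera coordinates, as OpenCV has them. Camera axes: x right, y down, z forward; pixel columns grow to the right and rows downward; lengths in m; the calibration is good to about 2 mm. A picture is of the moment at which its call begins: read the wrist's pose just before it. get_calibration takes no time and is no camera call; for the wrist camera it gives the pose at the moment of the call.
- manip.sign_off(): hands the job in; it is judged then, once.
The state is a dict: "t": time; "q": joint angles; "qd": joint speeds; "tau": joint torques, N m; "tcp_pos": TCP position; "tool_rot": TCP orientation; "force": force on the tool from outside, world axes, zero at the start; "ft_torque": the same for the moment, N m; "finger_gap": opening from 0.0 (shut) to 1.0 (fully open); "gripper_force": force on a finger pad.
Only numpy, scipy, OpenCV 4.12 (cv2) and the standard library are available. Lean on these libraries where they do the work, as an engineer would, in place of code of your own. Each camera call takes 0.05 s, during which the arm holds its last target. There are 200 camera calls.

TASK

Lock the brass embossing plate in its fixture. First pull up the spring pin by its red T-handle, turn it into its rest notch and let go so that it stays out by itself; then press the plate fully home by feel and, with the pin still resting out, swing the green arm over it. Then turn the pin back, let it down and swing on until it snaps all the way down into the locking hole; leave the bystanders where they lie.

Things in the scene. Friction and masses are not known exactly. Their poses are not given: they have to be found in the camera images.
- fixture: grey base plate 245 x 320 x 20 mm, fixed on the table. Origin on the arm's vertical pivot axis, at table height; it reaches 207 mm to its -x and 37 mm to its +x side of the origin, 160 mm to each side in y. The green swing arm, 44 to 58 mm above the table, points along fixture yaw pi + 0.625 - q, q being joint keeper
- arc_mid (a point): point fixed to the base, on top of the yellow arc at q = 1.25, 160 mm from the pivot, 31 mm high. A track (steel, then yellow) runs under the pin at that radius. The 17 mm gap in the yellow arc is the locking hole for the 12 mm pin; the arc is adjustable, so the hole is at q 1.15 to 1.35, not measured: let the pin ride on the arc and swing on until it snaps in
- slot_mid (a point): point fixed to the base at q = 0, 160 mm from the pivot, 20 mm high: middle of the long slot between the track's ends (q -0.14 to 0.14) in which the pin stands at the start
- pivot (a point): point on the arm's vertical pivot axis, at the height of the arm's top, 58 mm above the table; a green boss of 48 mm diameter, 81 mm high, stands round it
- handle (a point): centre of the red T-handle of the spring pin: bar 62 mm long (own x), 16 wide (own y), 18 high. It is on the pin's vertical axis, 160 mm from the pivot along the arm, at height 115 mm plus joint plunger. Below it the pin's cross-bar works in a notched steel collar, 48 to 54 mm across, top 82 mm high. The pin rides on the arm: moving the handle sideways swings the arm
- plunger (a joint): height of the spring pin in m: 0 = fully down, 0.010 = tip riding on the track, 0.018 = resting in the rest notch, above 0.022 = cross-bar clears the collar and the handle can be turned, 0.027 = top stop. The spring pushes down with 5 N at the bottom, 12 N at the top; the pin weighs 0.15 kg
- turn (a joint): turn of the pin and T-handle about the vertical in rad, counter-clockwise from above positive: 0 = handle along the arm, cross-bar in its deep slot, pin free to drop; 1.0 = above the rest notch, 4 mm deep, with a red floor; limits -0.08 and 1.1. It turns freely only when the pin is lifted above 0.022
- keeper (a joint): swing q of the green arm about the pivot in rad, clockwise from above positive: near 0 = open (start, -0.1 to 0.1), 1.15 to 1.35 = over the plate, at the locking hole; limits -0.14 and 1.45. It turns with about 0.25 N m of friction and stays where it is left. The arm is 34 mm wide and reaches 235 mm from the pivot
- post_top (a point): top of the black upright grip post on the arm, 222 mm from the pivot: 20 mm diameter, rising from 58 to 103 mm; this point is its top centre. The arm can be swung by it
- plate_top (a point): centre of the top face of the brass embossing plate, 80 x 60 x 20 mm, its 80 mm side (own x) radial from the pivot, its centre 85 mm from the pivot in the direction of q = 1.25. It slides up and down only, between steel rails 32 mm high. The top is at height 40 mm when fully home
- dieplate (a joint): how far the brass plate stands up out of its seat, in m: 0 = fully home, 0.006 to 0.013 at the start. It is a stiff fit: it goes down under a push of about 8 N and stops dead on its seat; more than 3 mm proud it blocks the arm's way
- mallet: bystander: mallet, 260 mm long, lying
- bottle: bystander: orange bottle, 64 mm diameter, 170 mm tall, standing
- tray: bystander: clear two-part tray 170 x 120 x 40 mm with three small brass bag rings in it
- ring: bystander: brass bag ring, 38 mm diameter, 6 mm high, lying on the fixture's base plate between the track and the pivot; the arm passes 18 mm above it
- brush: bystander: brush, 180 mm long, lying
- shears: bystander: shears, 195 mm long, lying
- tube: bystander: steel tube, 120 mm long, 16 mm diameter, lying

How it is judged:
On the way, in this order (a step that is already met when the one before it is completed fails the run):
1. the pin stands by itself in its rest notch, let go, the arm still open (value of joint plunger above 0.0155 m and value of joint turn above 0.85 rad and value of joint keeper below 0.35 rad and contact force between the fingers and turn below 0.2 N), for 0.3 s.
2. the plate is pressed fully home (within 1.5 mm) while the pin rests out and the arm is open (value of joint dieplate below 0.0015 m and value of joint plunger above 0.0155 m and value of joint keeper below 0.35 rad), for 0.2 s.
3. the arm is swung over the plate with the pin still out (value of joint keeper above 0.75 rad and value of joint plunger above 0.0155 m and value of joint turn above 0.85 rad and value of joint dieplate below 0.0015 m), for 0.1 s.
At the end, for the whole second after the job is handed in: the pin is fully down (within 2 mm) in the locking hole with the arm at rest over the plate (arm joint between 1.09 and 1.42), and the plate is fully home (within 1.5 mm) (value of joint plunger below 0.002 m and value of joint keeper between 1.09 and 1.42 rad and value of joint dieplate below 0.0015 m and velocity of joint keeper between -0.05 and 0.05 rad/s); the robot touches nothing.
It fails at once if a bystander is shifted by more than 30 mm (distance of any of mallet, bottle, tray, ring, brush, shears, tube from where it was at the start of the episode above 0.03 m).
It also fails if it takes over 58 s, if anything falls off the work surface, if the arm or the gripper's body presses on something with over 40 N, if the wrist force passes 120 N, or if a joint passes its speed limit or range.

## Working session

There is one attempt and no reset: what is moved stays moved. The work goes in short steps, Python scripts to look and compute and a shell command to move; the robot and the scene stay as the last step left them, time stands still between calls to the robot, and variables do not carry over. Pictures are saved under pics/ and viewed, at most 10 in all, crops included, and the job is handed in when it is done.

```bash
mkdir -p pics; ls; python3 - <<'E'
from station import manip
import cv2,numpy as np
s=manip.sense();print({k:np.round(v,3).tolist() for k,v in s.items()})
for n in("scene","top"):
    im=manip.snapshot(n);cv2.imwrite(f"pics/{n}.png",cv2.cvtColor(im,cv2.COLOR_RGB2BGR))
    c=manip.get_calibration(n);print(n,np.round(c["K"],1).tolist(),np.round(c["rvec"],4),np.round(c["tvec"],4))
E
```

```text
pics
{'t': 0.0, 'q': [-1.446, 0.528, 1.434, -0.0, 1.181, -0.179], 'qd': [-0.002, 0.0, -0.001, 0.002, -0.0, 0.001], 'tau': [-0.001, -44.235, -17.802, -0.0, 0.008, -0.0], 'tcp_pos': [0.186, -0.596, 0.23], 'tool_rot': [0.989, 0.151, 0.0, -0.001], 'force': [-0.434, 0.426, 0.296], 'ft_torque': [-0.001, -0.007, 0.058], 'gripper_force': 0.0, 'finger_gap': 1.001}
scene [[426.5, 0.0, 254.8], [0.0, 426.5, 194.1], [0.0, 0.0, 1.0]] [ 0.7542  2.6378 -1.0916] [ 0.4452 -0.1265  1.3989]
top [[420.6, 0.0, 258.9], [0.0, 420.6, 196.4], [0.0, 0.0, 1.0]] [ 2.161  -2.0463  0.2248] [-0.0177  0.5135  1.2799]
```

View pics/scene.png

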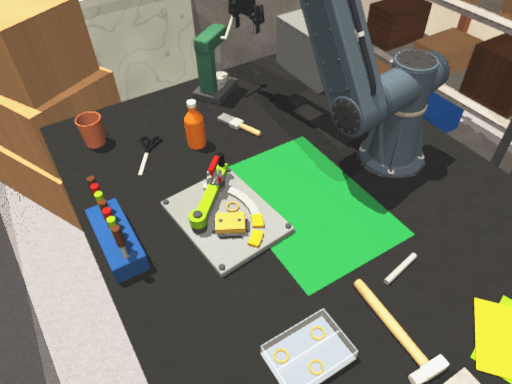

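View pics/top.png

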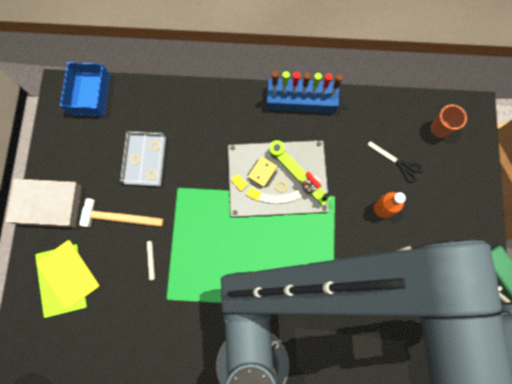

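The top view shows the fixture at about (278,180). The pivot boss is at (277,148), the red handle at (313,182), the black post at (322,197) and the brass plate at (262,172). The bottle stands at (390,205), near the arm's open end.

```bash
cat > h.py <<'E'
from station import manip
import cv2,numpy as np
def cal(n):
    c=manip.get_calibration(n);R=cv2.Rodrigues(np.array(c["rvec"],float))[0]
    return np.array(c["K"]),R,np.array(c["tvec"],float).ravel()
def ray(c,uv,z):
    K,R,t=c;d=R.T@np.linalg.solve(K,[uv[0],uv[1],1.]);o=-R.T@t
    return (o+d*(z-o[2])/d[2])
def proj(c,P):
    K,R,t=c;p=K@(R@np.array(P)+t);return p[:2]/p[2]
def hsv(im):return cv2.cvtColor(im,cv2.COLOR_RGB2HSV)
def blobs(m,amin=8):
    n,l,s,ce=cv2.connectedComponentsWithStats(m.astype(np.uint8))
    return [(int(s[i,4]),ce[i].round(1).tolist(),s[i,:4].tolist(),l==i) for i in range(1,n) if s[i,4]>=amin]
def snap(n,f):
    c=cal(n);im=manip.snapshot(n);cv2.imwrite(f"pics/{f}.png",cv2.cvtColor(im,cv2.COLOR_RGB2BGR));return im,c
E
python3 - <<'E'
from h import *
im=cv2.cvtColor(cv2.imread("pics/top.png"),cv2.COLOR_BGR2RGB);c=cal("top");H=hsv(im)
roi=np.zeros(H.shape[:2],bool);roi[130:225,220:335]=1
sat=H[...,1]>120
for nm,lo,hi,z in(("red",0,6,.115),("yel",18,29,.045),("grn",30,42,.07)):
    m=roi&sat&(H[...,2]>90)&(H[...,0]>=lo)&(H[...,0]<=hi)
    for a,ce,b,mm in blobs(m): print(nm,a,ce,b,ray(c,ce,z).round(3), cv2.minAreaRect(np.argwhere(mm)[:,::-1].astype(np.float32)))
m=roi&(H[...,1]<40)&(H[...,2]>110)
m=cv2.morphologyEx(m.astype(np.uint8),cv2.MORPH_CLOSE,np.ones((25,25)))
b=max(blobs(m),key=lambda b:b[0]);r=cv2.minAreaRect(np.argwhere(b[3])[:,::-1].astype(np.float32));print(r)
for p in cv2.boxPoints(r):print(p,ray(c,p,.02).round(3))
print(ray(c,(277,148),.081))
i2=cv2.resize(cv2.cvtColor(im,cv2.COLOR_RGB2BGR)[130:225,220:345],None,fx=6,fy=6,interpolation=cv2.INTER_CUBIC);cv2.imwrite("pics/topc.png",i2)
E
```

```text
red 93 [313.0, 179.9] [307, 172, 14, 16] [ 0.562 -0.153  0.115] ((312.61602783203125, 179.7955780029297), (19.102659225463867, 5.351717948913574), 48.01278305053711)
red 9 [304.4, 183.9] [303, 183, 4, 3] [ 0.547 -0.127  0.115] ((304.5, 184.0), (2.0, 3.0), 90.0)
yel 18 [266.7, 163.1] [264, 159, 6, 9] [ 0.629 -0.009  0.045] ((266.76995849609375, 163.1099853515625), (4.666904926300049, 7.636753559112549), 8.130102157592773)
yel 107 [259.9, 175.7] [249, 161, 26, 25] [0.585 0.011 0.045] ((261.1538391113281, 172.76922607421875), (18.859806060791016, 22.188007354736328), 33.690067291259766)
yel 34 [238.8, 185.6] [232, 179, 15, 12] [0.548 0.077 0.045] ((237.8687744140625, 185.1674041748047), (15.202404022216797, 7.668468952178955), 19.653823852539062)
yel 19 [251.9, 196.8] [247, 194, 11, 6] [0.514 0.033 0.045] ((252.0, 196.50003051757812), (11.067971229553223, 2.8460497856140137), 18.434947967529297)
grn 526 [286.9, 160.5] [269, 140, 38, 43] [ 0.633 -0.073  0.07 ] ((286.7204284667969, 161.3310089111328), (51.399234771728516, 16.03084945678711), 52.52382278442383)
grn 97 [238.8, 181.3] [233, 175, 13, 14] [0.556 0.076 0.07 ] ((238.75001525878906, 181.25), (12.727920532226562, 7.77817440032959), 45.0)
grn 85 [253.8, 192.9] [247, 188, 14, 11] [0.521 0.027 0.07 ] ((253.50003051757812, 193.0), (11.62755298614502, 7.602630615234375), 26.56505012512207)
grn 141 [319.3, 195.9] [311, 188, 18, 17] [ 0.523 -0.179  0.07 ] ((319.95123291015625, 196.4390411376953), (16.86676788330078, 10.619816780090332), 51.34019470214844)
((277.5936584472656, 177.76309204101562), (72.57270812988281, 98.12647247314453), 87.33700561523438)
[226.89749 143.79547] [0.697 0.128 0.02 ]
[324.918   139.23639] [ 0.731 -0.2    0.02 ]
[328.28983 211.73071] [ 0.483 -0.216  0.02 ]
[230.26932 216.2898 ] [0.451 0.1   0.02 ]
[ 0.66976835 -0.03903161  0.081     ]
```

View pics/topc.png

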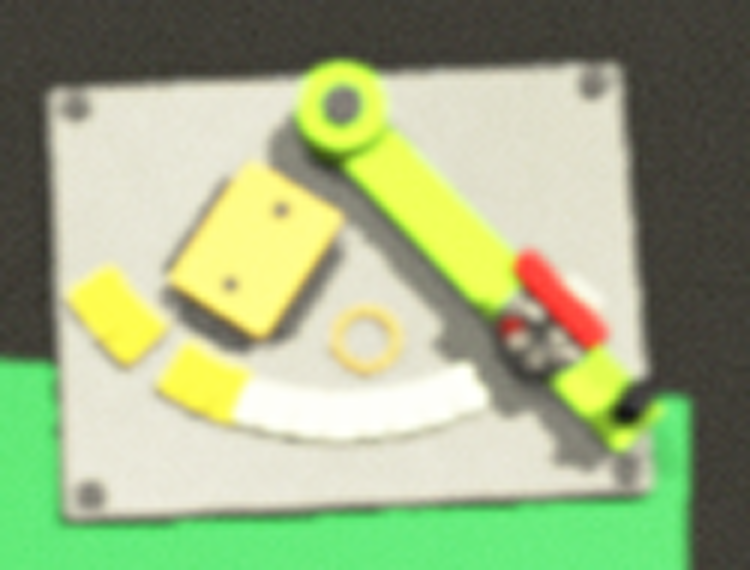

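```bash
python3 - <<'E'
from h import *
c=cal("top");f=lambda u,v:(u/6+220-.42,v/6+130-.42)
img=[(48,88),(622,62),(652,490),(65,520)]
W=np.array([ray(c,f(*p),.02)[:2] for p in img]);F=np.array([(.0375,.16),(.0375,-.16),(-.2075,-.16),(-.2075,.16)])
M=W-W.mean(0);N=F-F.mean(0);a=np.arctan2((N[:,0]*M[:,1]-N[:,1]*M[:,0]).sum(),(N*M).sum())
R=np.array([[np.cos(a),-np.sin(a)],[np.sin(a),np.cos(a)]]);t=W.mean(0)-R@F.mean(0)
print("yaw",a,"piv",t,"res",(W-F@R.T-t).round(4).tolist())
print("boss",ray(c,f(342,105),.081))
h=ray(c,f(562,297),.12)[:2];print("handle",h)
for nm,uv,z in(("plate",(256,250),.05),("post",(633,397),.10),("h1",(528,262),.12),("h2",(595,335),.12)):
    p=ray(c,f(*uv),z)[:2];d=p-t;print(nm,p.round(4),np.hypot(*d).round(4),"q",(np.pi+.625+a-np.arctan2(d[1],d[0])+np.pi)%(2*np.pi)-np.pi)
d=h-t;print("h",np.hypot(*d),"q",(np.pi+.625+a-np.arctan2(d[1],d[0])+np.pi)%(2*np.pi)-np.pi,"arm yaw",np.degrees(np.arctan2(d[1],d[0])))
s=manip.sense();from scipy.spatial.transform import Rotation as Ro
print(Ro.from_quat(s["tool_rot"]).as_matrix().round(3).tolist())
E
```

```text
yaw 0.10196744160005895 piv [ 0.67437863 -0.03794383] res [[-0.0003, 0.0005], [0.0001, -0.0015], [0.0007, 0.002], [-0.0004, -0.001]]
boss [ 0.67278449 -0.03755066  0.081     ]
handle [ 0.56279324 -0.15280177]
plate [0.599  0.0042] 0.0864 q 1.2366552324908753
post [ 0.5173 -0.1929] 0.2206 q -0.05165110070498713
h1 [ 0.5803 -0.135 ] 0.1352 q -0.07396441349681737
h2 [ 0.5438 -0.17  ] 0.1857 q -0.06418473057489749
h 0.16013632791128318 q -0.07288166794845097 arm yaw -134.17202177557337
[[0.955, 0.298, -0.0], [0.298, -0.955, 0.002], [0.0, -0.002, -1.0]]
```

```bash
python3 -m handwheel '[[37,44,0,0,0,2.8,1],[37,44,0,0,0,2.8,1],[37,44,0,0,0,2.8,1],[37,44,0,0,0,2.8,1],[37,44,0,0,0,2.8,1],[37,44,0,0,0,2.8,1],[37,44,0,0,0,2.8,1],[37,44,0,0,0,2.8,1],[37,44,0,0,0,2.8,1],[37,44,0,0,0,2.5,1]]' 40
python3 - <<'E'
from h import *
im,c=snap("wrist","w1")
for z in(.06,.12):print(proj(c,(.562,-.1525,z)),c[2])
s=manip.sense();print(s["tcp_pos"],s["q"])
E
```

```text
t: 1.35
tcp_pos: [0.5572, -0.1549, 0.231]
tool_rot: [0.923, 0.384, -0.0, -0.0]
force: [0.3, -0.3, 0.1]
finger_gap: 0.997
gripper_force: 0.0
[260.1874892  170.82753542] [-0.50509214  0.23158838  0.46365067]
[260.38507581 185.10590134] [-0.50509214  0.23158838  0.46365067]
[ 0.56144214 -0.14917074  0.231217  ] [-0.4549638   0.46673128  1.54840939  0.00641934  1.12415761  0.32023716]
```

View pics/w1.png

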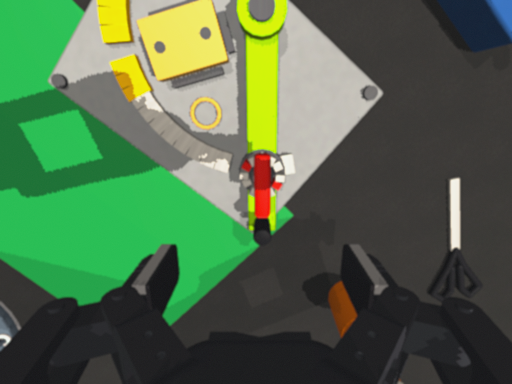

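The wrist view shows the handle at about (262,188), aligned with the gripper axis, and the post at (262,232). The bottle is well to the right. I'll refine the position from the masks.

```bash
python3 - <<'E'
from h import *
im=cv2.cvtColor(cv2.imread("pics/w1.png"),cv2.COLOR_BGR2RGB);c=cal("wrist");H=hsv(im)
m=((H[...,0]<6)|(H[...,0]>174))&(H[...,1]>150)&(H[...,2]>90)
m[:, :250]=0;m[:,275:]=0
for a,ce,b,mm in blobs(m,60):
    x=np.argwhere(mm)[:,::-1].astype(np.float32);r=cv2.minAreaRect(x);print(a,ce,b,r)
    print([ray(c,p,.124).round(4).tolist() for p in cv2.boxPoints(r)],ray(c,r[0],.124))
m=(H[...,0]>=30)&(H[...,0]<=42)&(H[...,1]>120)
for a,ce,b,mm in blobs(m,300):print(a,ce,b)
print("boss",ray(c,(262,9),.081))
E
```

```text
975 [262.2, 184.3] [254, 153, 21, 66] ((264.0, 185.5), (65.0, 20.0), 90.0)
[[0.5843, -0.1203, 0.124], [0.597, -0.1329, 0.124], [0.5538, -0.1781, 0.124], [0.5401, -0.1646, 0.124]] [ 0.56956327 -0.14820768  0.124     ]
4751 [261.4, 74.5] [236, 0, 51, 154]
boss [ 0.67697365 -0.03670972  0.081     ]
```

```bash
python3 -m handwheel '[[0,-1,-22,0,0,0,1],[0,-1,-22,0,0,0,1],[0,-1,-22,0,0,0,1],[0,0,-22,0,0,0,1],[0,0,-22,0,0,0,1],[0,0,-20,0,0,0,1],[0,0,0,0,0,0,1],[0,0,0,0,0,0,0.1],[0,0,0,0,0,0,0.1],[0,0,0,0,0,0,0]]' 60
python3 -m handwheel '[[0,0,0,0,0,0,0],[0,0,4,0,0,0,0],[0,0,4,0,0,0,0],[0,0,4,0,0,0,0],[0,0,4,0,0,0,0],[0,0,4,0,0,0,0],[0,0,4,0,0,0,0],[0,0,0.5,0,0,0,0],[0,0,0,0,0,0,0],[0,0,0,0,0,0,0]]' 60
```

```text
t: 2.65
tcp_pos: [0.5568, -0.1597, 0.1021]
tool_rot: [0.924, 0.383, 0.001, 0.001]
force: [-0.4, 0.5, 0.6]
finger_gap: 0.377
gripper_force: 0.0
t: 3.9
tcp_pos: [0.5561, -0.1593, 0.1255]
tool_rot: [0.924, 0.383, -0.0, -0.0]
force: [2.0, 0.5, -12.6]
finger_gap: 0.172
gripper_force: 59.4
```

```bash
python3 -m handwheel '[[0,0,1.5,0,0,0,0],[0,0,0,0,0,0,0],[1.1,-0.9,0,0,0,9.5,0],[1.3,-0.8,0,0,0,9.5,0],[1.4,-0.5,0,0,0,9.5,0],[1.4,-0.3,0,0,0,9.5,0],[1.5,-0.1,0,0,0,9.5,0],[1.5,0.2,0,0,0,9.5,0],[0,0,0,0,0,0,0],[0,0,0,0,0,0,0]]' 60
```

```text
t: 5.15
tcp_pos: [0.5632, -0.1614, 0.1268]
tool_rot: [0.63, 0.777, -0.0, -0.002]
force: [-1.5, 1.7, -12.6]
finger_gap: 0.174
gripper_force: 59.3
```

```bash
python3 -m handwheel '[[0,0,-2,0,0,0,0],[0,0,-2,0,0,0,0],[0,0,-1.5,0,0,0,0],[0,0,-1.5,0,0,0,0],[0,0,-0.5,0,0,0,0],[0,0,0,0,0,0,0],[0,0,0,0,0,0,0],[0,0,0,0,0,0,0],[0,0,0,0,0,0,0],[0,0,0,0,0,0,0]]' 60
```

```text
t: 6.4
tcp_pos: [0.5646, -0.1623, 0.1201]
tool_rot: [0.629, 0.777, -0.0, 0.0]
force: [-3.9, -2.2, -6.6]
finger_gap: 0.171
gripper_force: 60.2
```

```bash
python3 -m handwheel '[[0,0,-0.5,0,0,0,0],[0,0,0,0,0,0,0],[0,0,0,0,0,0,0.6],[0,0,0,0,0,0,1],[0,0,0,0,0,0,1],[0,0,15,0,0,0,1],[0,0,30,0,0,0,1],[0,0,30,0,0,0,1],[0,0,15,0,0,0,1],[0,0,0,0,0,0,1]]' 60
python3 - <<'E'
from h import *
s=manip.sense();print(s["tcp_pos"],s["force"])
im,c=snap("wrist","w2")
print([proj(c,p).round(1).tolist() for p in((.6,.0047,.05),(.562,-.1525,.142),(.6736,-.0377,.081))])
E
```

```text
t: 7.65
tcp_pos: [0.5654, -0.1622, 0.2108]
tool_rot: [0.629, 0.777, 0.0, 0.002]
force: [-0.6, -0.4, -0.4]
finger_gap: 0.998
gripper_force: 0.0
[ 0.5653606  -0.16223623  0.21084318] [-0.5531513  -0.36261765 -0.35280785]
[[331.1, 16.0], [257.3, 192.3], [404.6, 77.8]]
```

View pics/w2.png

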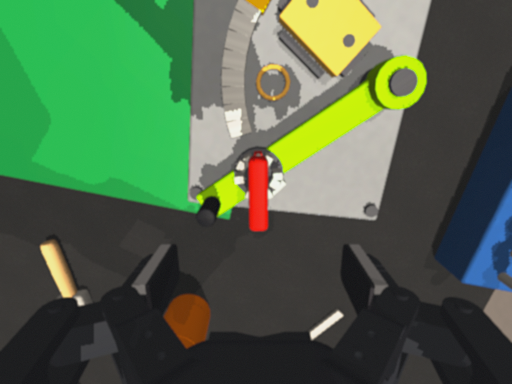

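```bash
python3 -m handwheel '[[5,28,0,0,0,0,0],[6,28,0,0,0,0,0],[6,28,0,0,0,0,0],[6,28,0,0,0,0,0],[6,28,-10,0,0,0,0],[6,27,-30,0,0,0,0],[0,0,-40,0,0,0,0],[0,0,-40,0,0,0,0],[0,0,-15,0,0,0,0],[0,0,0,0,0,0,0]]' 60
python3 -m handwheel '[[0,0,-4,0,0,0,0],[0,0,-4,0,0,0,0],[0,0,-4,0,0,0,0],[0,0,-4,0,0,0,0],[0,0,-4,0,0,0,0],[0,0,-3,0,0,0,0],[0,0,-3,0,0,0,0],[0,0,-3,0,0,0,0],[0,0,0,0,0,0,0],[0,0,0,0,0,0,0]]' 60
```

```text
t: 8.95
tcp_pos: [0.5986, 0.0051, 0.0728]
tool_rot: [0.629, 0.777, -0.001, -0.002]
force: [-0.3, -0.3, 0.3]
finger_gap: -0.002
gripper_force: 0.0
t: 10.2
tcp_pos: [0.5995, 0.0051, 0.0459]
tool_rot: [0.629, 0.777, -0.0, 0.0]
force: [-1.1, -0.3, 5.0]
finger_gap: 0.0
gripper_force: 2.7
```

```bash
python3 -m handwheel '[[0,0,-1,0,0,0,0],[0,0,-1,0,0,0,0],[0,0,-1,0,0,0,0],[0,0,-1,0,0,0,0],[0,0,-1,0,0,0,0],[0,0,-1,0,0,0,0],[0,0,-1,0,0,0,0],[0,0,0,0,0,0,0],[0,0,0,0,0,0,0],[0,0,0,0,0,0,0]]' 60
```

```text
t: 11.45
tcp_pos: [0.5996, 0.0051, 0.0401]
tool_rot: [0.629, 0.777, 0.0, 0.0]
force: [-2.6, -0.1, 11.5]
finger_gap: 0.001
gripper_force: 6.1
```

```bash
python3 -m handwheel '[[0,0,-1,0,0,0,0],[0,0,-1,0,0,0,0],[0,0,-1,0,0,0,0],[0,0,-1,0,0,0,0],[0,0,0,0,0,0,0],[0,0,0,0,0,0,0],[0,0,0,0,0,0,0],[0,0,0,0,0,0,0],[0,0,0,0,0,0,0],[0,0,0,0,0,0,0]]' 60
```

```text
t: 12.7
tcp_pos: [0.5997, 0.0051, 0.0399]
tool_rot: [0.629, 0.778, 0.0, 0.001]
force: [-9.0, 1.1, 34.9]
finger_gap: 0.003
gripper_force: 17.6
```

```bash
python3 -m handwheel '[[0,0,15,0,0,0,0],[0,0,50,0,0,0,0],[0,0,50,0,0,0,0.5],[0,0,50,0,0,0,1],[-7.5,-31,0,0,0,0,1],[-7.5,-32,0,0,0,0,1],[-7.5,-32,0,0,0,0,1],[-7.5,-32,0,0,0,0,1],[-7.5,-30.6,0,0,0,0,1],[0,0,0,0,0,0,1]]' 60
python3 - <<'E'
from h import *
im,c=snap("wrist","w3")
print(manip.sense()["tcp_pos"],[proj(c,p).round(1).tolist() for p in((.6,.0047,.04),(.562,-.1525,.142),(.6736,-.0377,.081))])
H=hsv(im);m=((H[...,0]<6)|(H[...,0]>174))&(H[...,1]>150)&(H[...,2]>90)
for a,ce,b,mm in blobs(m,200):print(a,ce,b)
E
```

```text
t: 13.95
tcp_pos: [0.5618, -0.1546, 0.199]
tool_rot: [0.63, 0.776, -0.0, 0.0]
force: [0.7, 0.8, -0.5]
finger_gap: 0.999
gripper_force: 0.0
[ 0.56190559 -0.15324887  0.19897619] [[332.9, 25.4], [259.9, 207.4], [412.3, 86.4]]
1551 [260.4, 207.1] [250, 162, 22, 85]
```

```bash
python3 -m handwheel '[[0,0,-20,0,0,0,1],[0,0,-20,0,0,0,1],[0,0,-20,0,0,0,1],[0,0,-19,0,0,0,1],[0,0,0,0,0,0,1],[0,0,0,0,0,0,0],[0,0,0,0,0,0,0],[0,0,0,0,0,0,0],[0,0,0,0,0,0,0],[0,0,0,0,0,0,0]]' 60
python3 - <<'E'
# swing waypoints about the pivot, q from q0 by steps of 7 deg (clockwise)
import numpy as np
P=np.array([.6736,-.0377])*1000;h=np.array([562,-152.8]);v=h-P
f=lambda a:np.array([[np.cos(a),np.sin(a)],[-np.sin(a),np.cos(a)]])@v
s=np.radians(7)
for i in range(13):print(i*7,(f((i+1)*s)-f(i*s)).round(1),(P+f((i+1)*s)).round(1))
E
```

```text
t: 15.25
tcp_pos: [0.5624, -0.1527, 0.1209]
tool_rot: [0.629, 0.777, 0.0, 0.0]
force: [-0.6, 0.1, 3.6]
finger_gap: 0.169
gripper_force: 61.6
0 [-13.2  14.5] [ 548.8 -138.3]
7 [-11.3  16. ] [ 537.5 -122.4]
14 [-9.3 17.2] [ 528.2 -105.2]
21 [-7.1 18.2] [521.  -86.9]
28 [-4.9 19. ] [516.2 -68. ]
35 [-2.5 19.4] [513.6 -48.6]
42 [-0.1 19.6] [513.5 -29. ]
49 [ 2.3 19.4] [515.8  -9.5]
56 [ 4.6 19. ] [520.4   9.5]
63 [ 6.9 18.3] [527.3  27.8]
70 [ 9.1 17.3] [536.3  45.1]
77 [11.1 16.1] [547.5  61.3]
84 [13.  14.6] [560.5  75.9]
```

```bash
python3 -m handwheel '[[-13.2,14.5,0,0,0,-7,0],[-11.3,16,0,0,0,-7,0],[-9.3,17.2,0,0,0,-7,0],[-7.1,18.2,0,0,0,-7,0],[-4.9,19,0,0,0,-7,0],[-2.5,19.4,0,0,0,-7,0],[-0.1,19.6,0,0,0,-7,0],[2.3,19.4,0,0,0,-7,0],[0,0,0,0,0,0,0],[0,0,0,0,0,0,0]]' 60
```

```text
t: 16.5
tcp_pos: [0.5179, -0.0096, 0.121]
tool_rot: [0.92, 0.392, 0.002, 0.001]
force: [4.1, 2.1, 2.9]
finger_gap: 0.17
gripper_force: 61.5
```

```bash
python3 - <<'E'
from h import *
im,c=snap("top","t2")
s=manip.sense();print(s["tcp_pos"],s["force"],s["ft_torque"],s["q"])
cv2.imwrite("pics/t2c.png",cv2.resize(cv2.cvtColor(im,cv2.COLOR_RGB2BGR)[120:230,210:350],None,fx=5,fy=5,interpolation=cv2.INTER_CUBIC))
E
```

```text
[ 0.51785241 -0.00976155  0.12095079] [4.85550344 1.57618211 3.7816151 ] [ 0.34087709 -0.79095372  0.19654604] [-2.35184854e-01  5.51262878e-01  1.80387852e+00  8.53780095e-04
  7.82309261e-01  5.30199397e-01]
```

View pics/t2c.png

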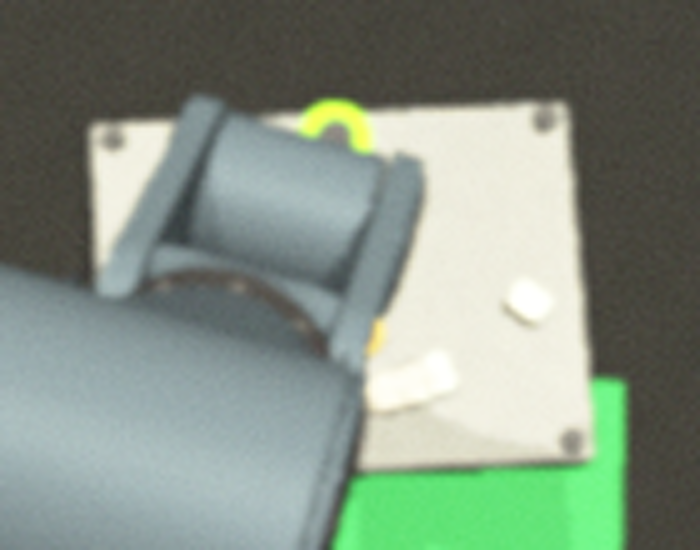

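The arm has swung off the open position to about q = 0.91, with the gripper over the track. Next I lift the pin and turn it back.

```bash
python3 -m handwheel '[[1.5,0,4,0,0,0,0],[0,0,4,0,0,0,0],[0,0,1,0,0,0,0],[0,0,0,0,0,-9.5,0],[0,0,0,0,0,-9.5,0],[0,0,0,0,0,-9.5,0],[0,0,0,0,0,-9.5,0],[0,0,0,0,0,-9.5,0],[0,0,0,0,0,-9.5,0],[0,0,0,0,0,0,0]]' 60
```

```text
t: 17.8
tcp_pos: [0.5185, -0.0111, 0.1276]
tool_rot: [0.995, -0.096, 0.001, 0.001]
force: [6.8, -2.7, -12.2]
finger_gap: 0.167
gripper_force: 59.4
```

```bash
python3 -m handwheel '[[1.5,0,-3,0,0,0,0],[0,0,-3,0,0,0,0],[0,0,-3,0,0,0,0],[0,0,-3,0,0,0,0],[0,0,-3,0,0,0,0],[0,0,-1,0,0,0,0],[0,0,-1,0,0,0,0],[0,0,0,0,0,0,0],[0,0,0,0,0,0,0],[0,0,0,0,0,0,0]]' 60
python3 - <<'E'
import numpy as np
P=np.array([675.,-37.7]);f=lambda q:P+160*np.array([np.cos(np.pi+.727-q),np.sin(np.pi+.727-q)])
for q in np.arange(.9,1.46,.04):print(q.round(2),f(q).round(1),(f(q+.04)-f(q)).round(1))
E
```

```text
t: 19.05
tcp_pos: [0.519, -0.0105, 0.1124]
tool_rot: [0.995, -0.095, 0.0, 0.001]
force: [2.9, -4.8, -3.0]
finger_gap: 0.176
gripper_force: 60.8
0.9 [517.4 -10.2] [1.2 6.3]
0.94 [518.6  -3.9] [1.5 6.2]
0.98 [520.1   2.3] [1.7 6.2]
1.02 [521.8   8.5] [2.  6.1]
1.06 [523.8  14.6] [2.2 6. ]
1.1 [526.   20.6] [2.5 5.9]
1.14 [528.5  26.5] [2.7 5.8]
1.18 [531.1  32.3] [2.9 5.7]
1.22 [534.1  38. ] [3.1 5.6]
1.26 [537.2  43.6] [3.4 5.4]
1.3 [540.6  49. ] [3.6 5.3]
1.34 [544.1  54.4] [3.8 5.2]
1.38 [547.9  59.5] [4. 5.]
1.42 [551.9  64.5] [4.2 4.8]
```

```bash
python3 -m handwheel '[[1.2,6.3,-1,0,0,-2.3,0],[1.5,6.2,-1,0,0,-2.3,0],[1.7,6.2,0,0,0,-2.3,0],[2,6.1,0,0,0,-2.3,0],[1.1,3,0,0,0,-1.1,0],[1.1,3,0,0,0,-1.1,0],[1.2,3,0,0,0,-1.1,0],[0,0,0,0,0,0,0],[0,0,0,0,0,0,0],[0,0,0,0,0,0,0]]' 60
```

```text
t: 20.3
tcp_pos: [0.5295, 0.0228, 0.1125]
tool_rot: [0.979, -0.203, 0.001, 0.001]
force: [-0.0, -6.3, 9.9]
finger_gap: 0.176
gripper_force: 62.7
```

```bash
python3 -m handwheel '[[0.7,1.45,0,0,0,-0.57,0],[0.7,1.45,0,0,0,-0.57,0],[0.7,1.45,0,0,0,-0.57,0],[0.7,1.45,0,0,0,-0.57,0],[0.7,1.45,0,0,0,-0.57,0],[0.7,1.45,0,0,0,-0.57,0],[0.7,1.45,0,0,0,-0.57,0],[0.7,1.45,0,0,0,-0.57,0],[0.7,1.45,0,0,0,-0.57,0],[0.7,1.45,0,0,0,-0.57,0]]' 60
```

```text
t: 21.55
tcp_pos: [0.5353, 0.0351, 0.1125]
tool_rot: [0.968, -0.25, 0.001, 0.003]
force: [0.0, -8.7, 10.2]
finger_gap: 0.173
gripper_force: 62.6
```

```bash
python3 -m handwheel '[[0.8,1.4,0,0,0,-0.57,0],[0.8,1.4,0,0,0,-0.57,0],[0.8,1.4,0,0,0,-0.57,0],[0.8,1.4,0,0,0,-0.57,0],[0.8,1.4,0,0,0,-0.57,0],[0,0,0,0,0,0,0],[0,0,0,0,0,0,0],[0,0,0,0,0,0,0],[0,0,0,0,0,0,0],[0,0,0,0,0,0,0]]' 60
```

```text
t: 22.8
tcp_pos: [0.5414, 0.0457, 0.1106]
tool_rot: [0.961, -0.276, 0.002, -0.0]
force: [6.0, -0.2, -3.3]
finger_gap: 0.176
gripper_force: 60.7
```

The height dropped and the reaction now pulls down, so the pin has entered the hole. I'll follow it down.

```bash
python3 -m handwheel '[[0,0,-2,0,0,0,0],[0,0,-2,0,0,0,0],[0,0,-2,0,0,0,0],[0,0,-1.5,0,0,0,0],[0,0,-1,0,0,0,0],[0,0,-1,0,0,0,0],[0,0,0,0,0,0,0],[0,0,0,0,0,0,0],[0,0,0,0,0,0,0],[0,0,0,0,0,0,0]]' 60
```

```text
t: 24.05
tcp_pos: [0.5428, 0.0472, 0.1032]
tool_rot: [0.961, -0.276, 0.003, -0.002]
force: [5.0, 4.5, 8.9]
finger_gap: 0.174
gripper_force: 62.6
```

```bash
python3 -m handwheel '[[0,0,0,0,0,0,0.6],[0,0,0,0,0,0,1],[0,0,0,0,0,0,1],[0,0,10,0,0,0,1],[0,0,30,0,0,0,1],[0,0,40,0,0,0,1],[0,0,30,0,0,0,1],[0,0,0,0,0,0,1],[0,0,0,0,0,0,1],[0,0,0,0,0,0,1]]' 60
python3 - <<'E'
from h import *
im,c=snap("wrist","w4");snap("scene","s4")
s=manip.sense();print(s["tcp_pos"],s["force"])
H=hsv(im);m=((H[...,0]<6)|(H[...,0]>174))&(H[...,1]>150)&(H[...,2]>90)
for a,ce,b,mm in blobs(m,200):
    print(a,ce,b)
    for z in(.124,.134,.142):print(z,ray(c,ce,z))
b=cv2.imread("pics/s4.png")[120:290,140:310];b=cv2.resize(b,(390,390),interpolation=cv2.INTER_CUBIC)
a=cv2.resize(cv2.imread("pics/w4.png"),(400,300));o=np.zeros((390,790,3),np.uint8);o[:300,:400]=a;o[:,400:]=b;cv2.imwrite("pics/f4.png",o)
E
```

```text
t: 25.3
tcp_pos: [0.5387, 0.0462, 0.2095]
tool_rot: [0.961, -0.276, -0.002, 0.0]
force: [-0.4, -0.0, -0.1]
finger_gap: 0.999
gripper_force: 0.0
[0.53906248 0.04611097 0.20962068] [-0.49607742  0.12412119 -1.29278569]
1234 [254.0, 192.1] [235, 161, 30, 70]
0.124 [0.54689597 0.04606588 0.124     ]
0.134 [0.54943612 0.04424426 0.134     ]
0.142 [0.55146824 0.04278696 0.142     ]
```

View pics/f4.png

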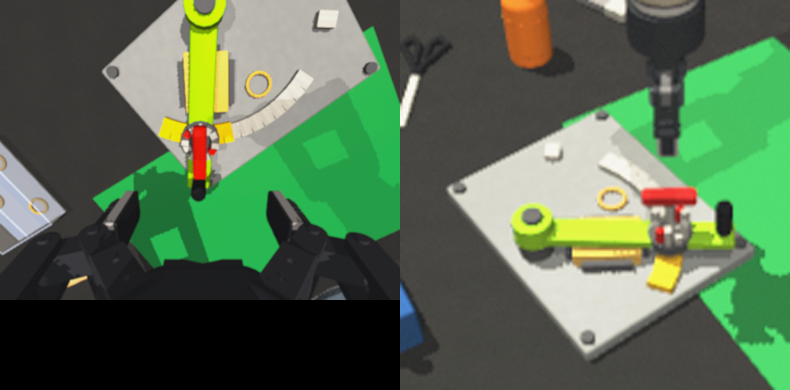

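The final view shows the arm over the plate. The handle is aligned with the arm at the gap in the yellow arc, the ring and other nearby bystanders are unmoved, and the gripper is clear. The pin dropped 9.3 mm from its riding height, which puts it fully down.

```bash
python3 -c "
from station import manip
print(manip.sign_off())"
```

```text
the job is handed in; nothing more can be done
None
```

I handed the job in at about 25 s. The plate is pressed home at 40 mm, the green arm is over it at about q = 1.29, and the pin is down in the locking hole by the gripper's height reading. The gripper is clear, and the bystanders I could see in the last pictures had not moved.

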